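# Refit the plunger of a rivet-setting hand press

## Robot

A 6-joint arm with a two-finger parallel gripper is mounted at the origin on the work surface. World frame = base frame: x ahead of the robot, y to its left, z up, the work surface at z = 0. Lengths are in m, angles in rad, forces in N, time in s.
With the tool pointing down it reaches from about 0.375 to 0.925 m from the base axis. Payload 5.7 kg.
Tool frame: the origin (TCP) lies midway between the tips of the shut fingers; the grasp point (between the pads) lies 19 mm behind it; z points along the fingers, y is the direction in which the jaws open and shut (so a half turn about z gives the same grasp; the last joint's range is limited). The gripper opens to 85 mm and grips with 20 to 120 N. Pads are 22 mm wide; open, the fingers measure 114 mm over their backs; the gripper's body (76 mm by 85 mm) begins 54 mm behind the grasp point. The pads swing forward as they close: fully open they stand 13 mm farther back than shut.
Start: joints at [-1.263, 0.359, 1.51, -0, 1.272, -0.115], TCP at [0.246, -0.547, 0.231] pointing down, gripper open.
Joint ranges: [-2.97, 2.97], [-1.01, 2.36], [0.21, 2.38], [-0.96, 4.11], [0.2, 2.71], [-2.98, 2.98]. Speed limits (rad/s): [2.39, 2.39, 3.14, 3.14, 3.14, 3.14].

## Interface

Orientations are given as a unit quaternion [x, y, z, w].
In Python, from cell import read_state, read_camera, camera_params, finish_job, regions_of, tip_of gives the robot as it stands.
- The arm moves only by the tool servo_tool, never from a script. Its arguments are lists of equal length, an entry for each row: "translation": the shift along the tool's x, y, z in mm, a list of three; "delta_rot": the turn, a rotation vector about the tool's x, y, z in degrees, a list of three; "claw": the opening, from 0 (shut) to 1 (fully open). In form: {"translation": [[x, y, z], ...], "delta_rot": [[wx, wy, wz], ...], "claw": [claw, ...]}. A call has 1 to 12 rows; each row is the pose to reach, as a shift and turn from the pose measured when the call began, along the tool's axes at that moment; what a row does not reach only later rows make up. A row lasts 1/12 s, in which the tool goes at most 41.7 mm and 7.16 degrees, less where a joint would pass 70% of its speed; a pose out of reach is approached as far as the arm can. A call with a gripper value outside its range is refused whole. The fingers move at their own pace and stop on an object; "grip_force" is the grip in N (left out, the last holds). Time passes only in rows, so rows that repeat a pose let the fingers close. It gives the time, the measured TCP pose, the force and the opening at its end, in the units of the state.
- read_state(): the state, without advancing time (a new reading comes with each control period).
- read_camera(name): name is "scene" or "top" or "wrist"; returns (picture, depth): 384x512x3 uint8, red, green, blue; 384x512 float32, m along the optical axis (not along the pixel's ray), 0 where there is no reading.
- camera_params(name): a dict with "intrinsics" (3x3 intrinsics, pixels), "dist" ([k1, k2, p1, p2, k3] as OpenCV has them; the pictures are not rectified), "extrinsics" (4x4, takes a point from camera to world coordinates); the wrist camera has in their place "T_tool_cam" (4x4, takes a point from camera to tool coordinates, whose origin is the TCP and whose axes are the flange's). Camera axes: x right, y down, z forward; pixel columns grow to the right and rows downward; lengths in m; the calibration is good to about 2 mm. A picture is of the moment at which its call begins: read the wrist's pose just before it. camera_params takes no time and is no camera call.
- finish_job(): hands the job in, once; it reports no verdict.
Trained networks look in the newest picture that a camera, given by its name, has taken for a name from the list of things; names that differ only in an ending like _2 or _b are one class to them, and where a whole thing is asked for, a point or a joint stands for the part that bears it (a point fixed in the world has none). Each returns a list of dicts, best first, with "score" (0 to 1); they miss things now and then, are a little off and sometimes report something else, mostly with a low value. They report only what shows in the picture. A call takes as long as a camera call. They do not tell look-alikes from the thing itself.
- regions_of(thing, camera): "mask" (384x512 bool, what is visible of it) and "at" ([row, column] as shares, 0 to 1, of the picture: columns of its width, rows of its height, amid what is visible of it).
- tip_of(thing, camera): "at" ([row, column] as shares, 0 to 1, of the picture: columns of its width, rows of its height: a listed point, or the origin of a listed thing).
The state is a dict: "time": time; "qpos": joint angles; "joint_vel": joint speeds; "joint_efforts": joint torques, N m; "tcp_pos": TCP position; "tool_rot": TCP orientation; "force": force on the tool from outside, world axes, zero at the start; "ft_torque": the same for the moment, N m; "gripper_width": finger opening in m.
Only numpy, scipy, OpenCV 4.12 (cv2) and the standard library are available. Lean on these libraries where they do the work, as an engineer would, in place of code of your own. Each camera call takes 0.05 s, during which the arm holds its last target. There are 200 camera calls.

## Task

The freshly dressed plunger stands in the little blue vise: slide the vise's jaw fully open by its red knob, then lift the plunger out by its brass grip and thread it, tip down, through the upper and then the lower brass bushing of the hand press. Finish still holding it by the grip, upright and still, passing through both bushings with its tip about midway in the gap between the lower bushing and the steel anvil, not resting on the anvil and not let go, so that a retaining clip can be fitted. Leave the other things on the bench where they are.

Things in the scene. Friction and masses are not known exactly. Their poses are not given: they have to be found in the camera images.
- plunger_grip (a point): loose steel plunger rod, 0.22 kg, 176 mm long: point on its axis at the middle of where it is held, 156 mm above the tip, 20 mm below the top end. Brass grip: round, 20 mm in diameter, 126 to 176 mm above the tip. Steel collar: 32 mm in diameter, 120 to 126 mm above the tip. Shank below: 12 mm in diameter. z points up along the rod from tip to grip; any turn about z.
- plunger_tip (a point): the lower end of the plunger's shank, on its axis; the last 8 mm taper from 12 mm to a flat 6 mm in diameter. z points up along the rod. At the start it stands on the floor of the vise's socket, 4 mm above the table.
- vise: blue vise bolted down; origin on the table under the standing plunger's axis. The jaw opens along its own -x; y across, z up. A 15 mm round socket in the bed takes the shank from 85 mm above the table down to 4 mm. Fixed jaw: x 10 to 50 mm, 66 mm wide, up to 121 mm above the table. Standing plunger: collar at 124 to 130 mm, grip at 130 to 180 mm above the table.
- jaw_knob (a point): centre of the upright red round knob on the sliding grey jaw, 158 mm above the table, 62 mm from the plunger's axis on the vise's -x side when the jaw is shut (it moves with the jaw). The knob is 20 mm in diameter and stands free from 139 to 174 mm above the table; its axes are the vise's.
- vise_jaw (a joint): sliding jaw's position along the vise's -x, in m: 0 shut, 0.045 fully open. About 4 N of friction; it stays where it is left. When shut, a 6 mm thick steel fork on the jaw (133 to 139 mm above the table) lies over the plunger's collar and keeps it from being lifted; clear of the collar beyond 0.025.
- press: dark hand press bolted down, without its plunger, origin on the table directly below the common vertical axis of its two bushings; z up; its column (60 mm wide, from 48 to 88 mm along its +x, 118 mm high) stands beside the bushings, nothing is higher than 118 mm.
- bushing_upper (a point): centre of the mouth (top) of the upper bushing: a brass block 36 mm square and 14 mm thick, top 118 mm above the table, with a vertical through hole of 15 mm, chamfered by 3 mm.
- bushing_lower (a point): centre of the mouth (top) of the lower bushing, the same block and hole, directly below the upper one: its top is 64 mm and its underside 50 mm above the table.
- anvil (a point): centre of the top face of the steel anvil disc (44 mm in diameter) on the press's base, 20 mm above the table, directly below both bushings; the gap up to the lower bushing is 30 mm.
- mallet: bystander: wooden mallet lying on the table, 240 mm long.
- awl: bystander: awl with a dark wooden handle, lying, 150 mm long.
- groover: bystander: small tool with a black handle, lying, 140 mm long.
- glue_jar: bystander: amber jar with a white cap, 60 mm in diameter, 75 mm high.
- rivet_tray: bystander: grey divided tray, 110 x 80 x 30 mm.
- punch: bystander: dark steel round punch lying, 18 mm in diameter, 110 mm long.
- beeswax: bystander: yellow block of wax, 60 x 40 x 22 mm.
Things that resemble listed ones, but are neither listed nor needed, are in the scene too. Several things have the shape of the vise; the one meant has the colours described above. What is shaped like the part that bears plunger_grip but green is not meant.

How it is judged:
On the way, in this order (a step that is already met when the one before it is completed fails the run):
1. the vise's jaw is slid open (35 mm or more) while the plunger still stands in the vise (value of joint vise_jaw above 0.035 m and z of plunger_tip in the frame of vise below 0.02 m and horizontal distance between plunger_tip and vise below 0.01 m), for 0.1 s.
2. the plunger is held in the fingers and lifted clear of the vise's socket (z of plunger_tip in the frame of vise above 0.09 m and contact force between the fingers and plunger above 1 N), for 0.1 s.
3. the plunger's tip has passed down through the upper bushing (horizontal distance between plunger_tip and bushing_upper below 0.01 m and height (world z) of plunger_tip below 0.104 m and height (world z) of plunger_grip above 0.17 m), for 0.05 s.
At the end, for the whole second after the job is handed in: Plunger gripped (over 2 N), at rest, upright within 0.08 rad, through both bushings: tip within 6 mm and grip within 12 mm of their axis sideways, tip 23.5 to 46 mm above the table (bushing underside 50, anvil 20), so that neither the anvil nor its collar carries it (horizontal distance between plunger_tip and bushing_lower below 0.006 m and angle between plunger_tip's own z axis and vertical below 0.08 rad and horizontal distance between plunger_grip and bushing_upper below 0.012 m and height (world z) of plunger_tip between 0.0235 and 0.046 m and contact force between the fingers and plunger above 2 N and linear speed of plunger below 0.02 m/s and angular speed of plunger below 0.2 rad/s); the arm keeps its last pose, push and grip.
It fails at once if a bystander is shifted by more than 30 mm (distance of any of mallet, awl, groover, glue_jar, rivet_tray, punch, beeswax from where it was at the start of the episode above 0.03 m).
It also fails if it takes over 58 s, if anything falls off the work surface, if the arm or the gripper's body presses on something with over 40 N, if the wrist force passes 120 N, or if a joint passes its speed limit or range.

## Working session

There is one attempt and no reset: what is moved stays moved. The work goes in short steps, Python scripts to look and compute and a tool call to move; the robot and the scene stay as the last step left them, time stands still between calls to the robot, and variables do not carry over. Pictures are saved under pics/ and viewed, about 8 in all and at most 12, crops included, and the job is handed in when it is done.

Besides the shell and the picture viewer there is one more tool, called after "Emit:" in YAML: its name, and indented under it one key for each argument. servo_tool: Moves the arm, as the interface text tells. Its arguments: {"type":"object","properties":{"translation":{"type":"array"},"delta_rot":{"type":"array"},"claw":{"type":"array"},"grip_force":{"type":"number"}},"required":["translation","delta_rot","claw"]}

```bash
mkdir -p pics
cat > h.py <<'E'
import numpy as np, cv2
from cell import *
from scipy.spatial.transform import Rotation as R
def T_cam(name,st=None):
    p=camera_params(name)
    if 'extrinsics' in p: return np.array(p['extrinsics']),p
    T=np.eye(4);T[:3,:3]=R.from_quat(st['tool_rot']).as_matrix();T[:3,3]=st['tcp_pos']
    return T@np.array(p['T_tool_cam']),p
def ray(T,p,u,v):
    n=cv2.undistortPoints(np.array([[[u,v]]],float),np.array(p['intrinsics']),np.array(p['dist']))[0,0]
    return T[:3,3],T[:3,:3]@np.array([n[0],n[1],1])
def at_z(T,p,u,v,z):
    o,d=ray(T,p,u,v); return o+d*(z-o[2])/d[2]
def at_d(T,p,u,v,dep):
    o,d=ray(T,p,u,v); return o+d*dep
def proj(T,p,X):
    Ti=np.linalg.inv(T)
    return cv2.projectPoints(np.array(X,float).reshape(-1,3),cv2.Rodrigues(Ti[:3,:3])[0],Ti[:3,3],np.array(p['intrinsics']),np.array(p['dist']))[0][:,0]
E
python3 - <<'E'
from h import *
np.set_printoptions(precision=3,suppress=True)
st=read_state();print(st)
for c in ['top','scene']:
    im,d=read_camera(c);cv2.imwrite(f'pics/{c}0.png',cv2.resize(im[:,:,::-1],(800,600)));np.savez(f'{c}0.npz',im=im,d=d)
    T,p=T_cam(c);print(c,T[:3,3],T[:3,2])
    for n,z in [('plunger_grip',.16),('jaw_knob',.158),('vise',0),('bushing_upper',.118),('press',0)]:
        for r in tip_of(n,c)[:4]:
            v,u=r['at'][0]*384,r['at'][1]*512
            print(n,round(r['score'],2),round(u),round(v),at_z(T,p,u,v,z),at_d(T,p,u,v,d[min(383,int(v)),min(511,int(u))]))
E
```

```text
{'time': 0.0, 'qpos': array([-1.263,  0.359,  1.511,  0.   ,  1.272, -0.115]), 'joint_vel': array([ 0.001,  0.   , -0.001, -0.001,  0.003, -0.001]), 'joint_efforts': array([ -0.001, -52.762, -27.862,  -0.   ,   0.013,  -0.   ]), 'tcp_pos': array([ 0.246, -0.546,  0.23 ]), 'tool_rot': array([ 0.978,  0.21 , -0.   , -0.001]), 'force': array([-0.381, -0.53 , -0.353]), 'ft_torque': array([ 0.02 , -0.015, -0.046]), 'gripper_width': 0.08544876683819001}
top [0.378 0.01  1.378] [ 0.132 -0.006 -0.991]
plunger_grip 0.56 388 253 [ 0.388 -0.372  0.16 ] [ 0.389 -0.413  0.03 ]
plunger_grip 0.52 209 192 [0.556 0.152 0.16 ] [0.553 0.15  0.175]
plunger_grip 0.42 172 190 [0.557 0.261 0.16 ] [0.555 0.258 0.176]
jaw_knob 0.88 164 147 [0.688 0.29  0.158] [0.684 0.286 0.175]
jaw_knob 0.84 204 208 [0.508 0.164 0.158] [0.506 0.162 0.178]
vise 0.72 214 198 [0.557 0.152 0.   ] [0.539 0.138 0.138]
vise 0.63 175 140 [0.754 0.291 0.   ] [0.717 0.263 0.137]
vise 0.63 324 189 [ 0.597 -0.213  0.   ] [ 0.578 -0.193  0.12 ]
vise 0.16 377 159 [ 0.704 -0.39   0.   ] [ 0.699 -0.385  0.019]
bushing_upper 0.69 329 182 [ 
[... 290 characters left out ...]
lunger_grip 0.63 306 167 [0.565 0.145 0.16 ] [0.568 0.144 0.164]
plunger_grip 0.48 347 161 [0.562 0.262 0.16 ] [0.569 0.259 0.169]
jaw_knob 0.94 305 149 [0.499 0.159 0.158] [0.511 0.154 0.172]
jaw_knob 0.59 375 200 [0.696 0.301 0.158] [0.703 0.295 0.17 ]
jaw_knob 0.31 373 150 [0.531 0.351 0.158] [0.412 0.43  0.006]
vise 0.78 367 250 [0.766 0.296 0.   ] [0.793 0.271 0.063]
vise 0.66 184 221 [ 0.589 -0.214  0.   ] [ 0.601 -0.212  0.019]
vise 0.59 302 197 [0.559 0.151 0.   ] [0.612 0.131 0.084]
bushing_upper 0.86 180 201 [ 0.595 -0.208  0.118] [ 0.59  -0.209  0.111]
bushing_upper 0.6 276 269 [0.828 0.015 0.118] [0.807 0.021 0.067]
press 0.79 186 222 [ 0.592 -0.208  0.   ] [ 0.601 -0.206  0.015]
```

View pics/scene0.png

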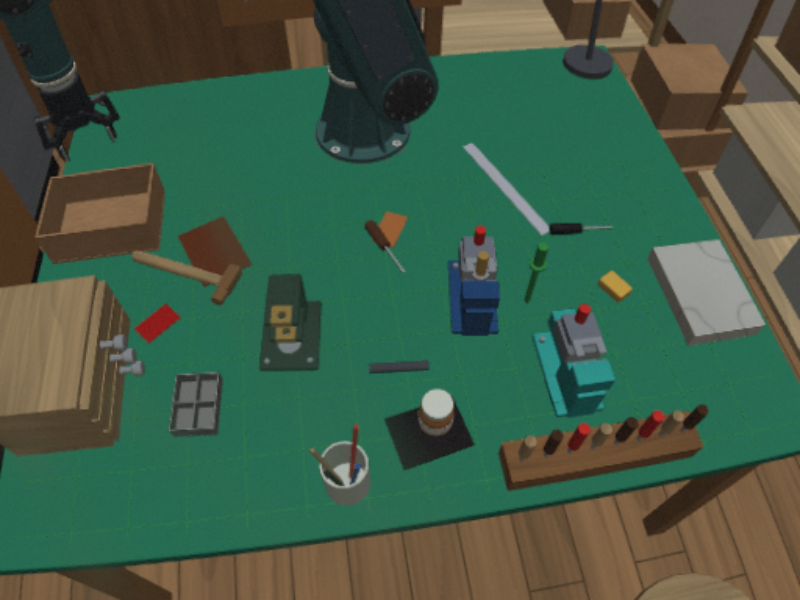

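View pics/top0.png

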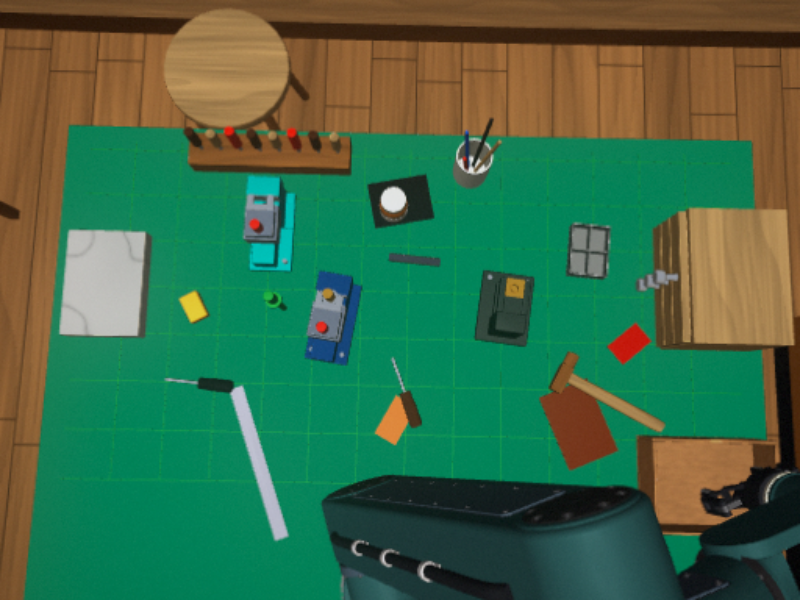

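Candidates for the vise: the blue one at top-view pixel (325,315), with a red knob at (321,327) and a brass grip at (327,294), and the teal one at (265,220), which has a red knob but no plunger. The blue one fits the description. The green plunger-shaped thing at (272,298) is not meant. The press is at (510,305), with its bushings at (515,288). I'll confirm with a close wrist crop before reaching.

```bash
cat >> h.py <<'E'
def shift(st,target,yaw=None):
    "tool-frame shift in mm to world target; yaw = wanted world angle (deg) of tool x -> rotvec deg"
    r=R.from_quat(st['tool_rot']);s=r.inv().apply(np.array(target)-st['tcp_pos'])*1000
    if yaw is None: return s.round(1)
    a=np.radians(yaw);g=R.from_matrix(np.array([[np.cos(a),np.sin(a),0],[np.sin(a),-np.cos(a),0],[0,0,-1]]))
    return s.round(1),(r.inv()*g).as_rotvec(degrees=True).round(2)
E
python3 - <<'E'
from h import *
np.set_printoptions(precision=4,suppress=True)
print(camera_params('wrist'))
print(shift(read_state(),[.52,.155,.33],-10))
E
```

```text
{'intrinsics': array([[332.3668,   0.    , 255.4124],
       [  0.    , 332.3668, 186.3729],
       [  0.    ,   0.    ,   1.    ]]), 'dist': array([0.0315, 0.    , 0.    , 0.    , 0.    ]), 'T_tool_cam': array([[ 0.0001, -0.951 , -0.3093,  0.0788],
       [ 1.    ,  0.0003, -0.0004, -0.001 ],
       [ 0.0004, -0.3093,  0.951 , -0.1419],
       [ 0.    ,  0.    ,  0.    ,  1.    ]])}
(array([ 537.8, -528. ,  -98.7]), array([-0.  ,  0.  , 34.22]))
```

Emit:
servo_tool:
  translation:
    - [538,-528,-99]
    - [538,-528,-99]
    - [538,-528,-99]
    - [538,-528,-99]
    - [538,-528,-99]
    - [538,-528,-99]
    - [538,-528,-99]
    - [538,-528,-99]
    - [538,-528,-99]
    - [538,-528,-99]
    - [538,-528,-99]
    - [538,-528,-99]
  delta_rot:
    - [0,0,34]
    - [0,0,34]
    - [0,0,34]
    - [0,0,34]
    - [0,0,34]
    - [0,0,34]
    - [0,0,34]
    - [0,0,34]
    - [0,0,34]
    - [0,0,34]
    - [0,0,34]
    - [0,0,34]
  claw: [1,1,1,1,1,1,1,1,1,1,1,1]

```text
time: 1.6
tcp_pos: [0.4263, -0.0842, 0.297]
tool_rot: [0.996, -0.085, 0.0, 0.0]
force: [0.8, 0.7, -0.5]
gripper_width: 0.0855
```

```bash
python3 -c "
from h import *
print(shift(read_state(),[.52,.155,.33],-10))"
```

```text
(array([  51.7, -251.6,  -33. ]), array([ 0.01, -0.06,  0.21]))
```

Emit:
servo_tool:
  translation:
    - [52,-252,-33]
    - [52,-252,-33]
    - [52,-252,-33]
    - [52,-252,-33]
    - [52,-252,-33]
    - [52,-252,-33]
    - [52,-252,-33]
    - [52,-252,-33]
    - [52,-252,-33]
    - [52,-252,-33]
  delta_rot:
    - [0,0,0]
    - [0,0,0]
    - [0,0,0]
    - [0,0,0]
    - [0,0,0]
    - [0,0,0]
    - [0,0,0]
    - [0,0,0]
    - [0,0,0]
    - [0,0,0]
  claw: [1,1,1,1,1,1,1,1,1,1]

```text
time: 2.43
tcp_pos: [0.5197, 0.1542, 0.3296]
tool_rot: [0.996, -0.086, -0.0, 0.001]
force: [0.0, -0.1, -0.2]
gripper_width: 0.0856
```

Run:
```python
from h import *
np.set_printoptions(precision=4,suppress=True)
st=read_state();print(st['tcp_pos'])
im,d=read_camera('wrist');T,p=T_cam('wrist',st)
np.savez('w1.npz',im=im,d=d,T=T)
cv2.imwrite('pics/w1.png',cv2.resize(im[:,:,::-1],(800,600)))
for n,z in [('plunger_grip',.16),('jaw_knob',.158),('vise',0)]:
    for r in tip_of(n,'wrist')[:3]:
        v,u=r['at'][0]*384,r['at'][1]*512
        print(n,round(r['score'],2),round(u),round(v),at_z(T,p,u,v,z))
def pts(mask):
    m=cv2.erode(mask.astype(np.uint8),np.ones((3,3)))>0
    vs,us=np.nonzero(m&(d>0));n=cv2.undistortPoints(np.stack([us,vs],1)[:,None].astype(float),np.array(p['intrinsics']),np.array(p['dist']))[:,0]
    C=np.c_[n,np.ones(len(n))]*d[vs,us][:,None]
    return C@T[:3,:3].T+T[:3,3]
# red knob top, brass top by colour and height
hsv=cv2.cvtColor(im,cv2.COLOR_RGB2HSV)
H,S,V=[hsv[...,i].astype(int) for i in range(3)]
for nm,m,z0,z1 in [('red',((H<8)|(H>172))&(S>150)&(V>80),.16,.185),('brass',(H>10)&(H<28)&(S>80)&(V>60),.165,.19)]:
    X=pts(m);X=X[(X[:,2]>z0)&(X[:,2]<z1)]
    zt=np.percentile(X[:,2],90);X=X[X[:,2]>zt-.006]
    if len(X): print(nm,len(X),zt,X.min(0),X.max(0),(X.min(0)+X.max(0))/2,cv2.minEnclosingCircle(X[:,:2].astype(np.float32)))
X=pts((H>100)&(H<130)&(S>100));X=X[(X[:,2]>.1)&(X[:,2]<.135)]
if len(X)>20: print('fixed jaw top',len(X),cv2.minAreaRect((X[:,:2]*1000).astype(np.float32)),np.median(X[:,2]))
```

```text
[0.5197 0.1542 0.3296]
plunger_grip 0.91 251 122 [0.5598 0.1517 0.16  ]
plunger_grip 0.82 194 239 [0.4513 0.2309 0.16  ]
jaw_knob 0.71 250 181 [0.5027 0.1632 0.158 ]
vise 0.55 252 104 [0.5645 0.1519 0.    ]
red 282 0.17411495859234835 [0.4955 0.1532 0.1683] [0.5128 0.1699 0.175 ] [0.5041 0.1615 0.1717] ((0.5041227340698242, 0.16155734658241272), 0.009211250580847263)
brass 335 0.18010522104668522 [0.5537 0.143  0.1744] [0.5713 0.1598 0.1809] [0.5625 0.1514 0.1776] ((0.5627025961875916, 0.1512201875448227), 0.009063255041837692)
fixed jaw top 2495 ((594.917236328125, 146.4013671875), (64.71513366699219, 39.236572265625), 80.4401626586914) 0.12023259687929755
```

View pics/w1.png

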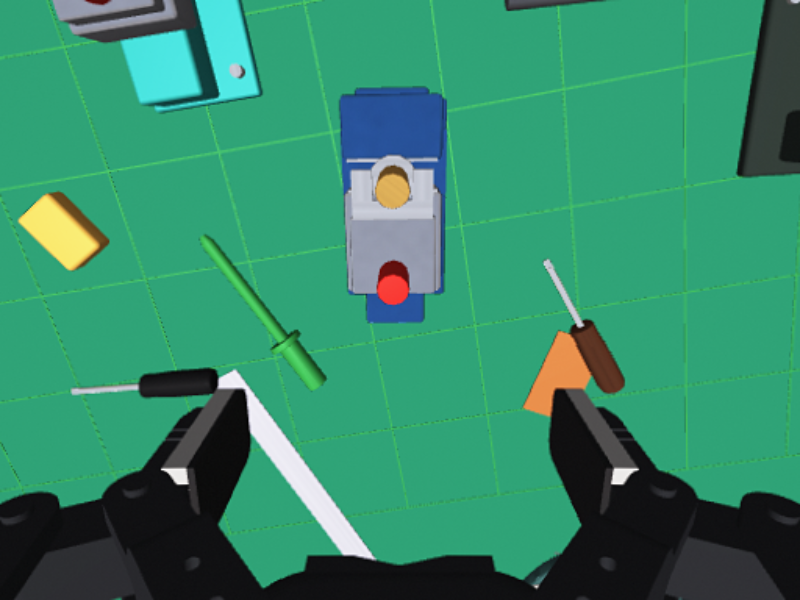

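The blue vise is confirmed: plunger at (393,187), red knob at (393,283), and the grey jaw's fork lies over the collar. The teal vise is off to the upper left. Vise yaw is about -9.7°. Next I go down to the knob, with the fingers across the vise.

Emit:
servo_tool:
  translation:
    - [-17,-4,60]
    - [-17,-4,150]
    - [-17,-4,183]
    - [-17,-4,183]
    - [-17,-4,183]
    - [-17,-4,183]
    - [-17,-4,183]
    - [-17,-4,183]
    - [-17,-4,183]
    - [-17,-4,183]
  delta_rot:
    - [0,0,0]
    - [0,0,0]
    - [0,0,0]
    - [0,0,0]
    - [0,0,0]
    - [0,0,0]
    - [0,0,0]
    - [0,0,0]
    - [0,0,0]
    - [0,0,0]
  claw: [1,1,1,1,1,1,0.8,0.8,0.8,0.8]
  grip_force: 30

```text
time: 3.47
tcp_pos: [0.5057, 0.1609, 0.1489]
tool_rot: [0.996, -0.086, 0.002, -0.0]
force: [0.3, 0.0, 0.1]
gripper_width: 0.0685
```

Emit:
servo_tool:
  translation:
    - [0,0,0]
    - [0,0,0]
    - [0,0,0]
    - [0,0,0]
    - [0,0,0]
    - [0,0,0]
    - [0,0,0]
    - [0,0,0]
    - [0,0,0]
  delta_rot:
    - [0,0,0]
    - [0,0,0]
    - [0,0,0]
    - [0,0,0]
    - [0,0,0]
    - [0,0,0]
    - [0,0,0]
    - [0,0,0]
    - [0,0,0]
  claw: [0,0,0,0,0,0,0,0,0]
  grip_force: 30

```text
time: 4.22
tcp_pos: [0.5058, 0.1606, 0.1494]
tool_rot: [0.996, -0.086, 0.002, 0.0]
force: [-1.9, -2.6, 6.0]
gripper_width: 0.019
```

Emit:
servo_tool:
  translation:
    - [-8,0,0]
    - [-16,0,0]
    - [-24,0,0]
    - [-32,0,0]
    - [-38,0,0]
    - [-42,0,0]
    - [-45,0,0]
    - [-46,0,0]
    - [-46,0,0]
    - [-46,0,0]
    - [-46,0,0]
  delta_rot:
    - [0,0,0]
    - [0,0,0]
    - [0,0,0]
    - [0,0,0]
    - [0,0,0]
    - [0,0,0]
    - [0,0,0]
    - [0,0,0]
    - [0,0,0]
    - [0,0,0]
    - [0,0,0]
  claw: [0,0,0,0,0,0,0,0,0,0,0]

```text
time: 5.13
tcp_pos: [0.4625, 0.1676, 0.1495]
tool_rot: [0.996, -0.086, 0.004, 0.001]
force: [4.8, -6.1, -2.2]
gripper_width: 0.0191
```

Emit:
servo_tool:
  translation:
    - [0,0,0]
    - [0,0,0]
    - [0,0,0]
    - [0,0,0]
    - [0,0,0]
    - [5,0,-40]
    - [15,0,-80]
    - [25,0,-120]
    - [35,0,-150]
    - [35,0,-150]
    - [35,0,-150]
    - [35,0,-150]
  delta_rot:
    - [0,0,0]
    - [0,0,0]
    - [0,0,0]
    - [0,0,0]
    - [0,0,0]
    - [0,0,0]
    - [0,0,0]
    - [0,0,0]
    - [0,0,0]
    - [0,0,0]
    - [0,0,0]
    - [0,0,0]
  claw: [0.7,0.7,0.7,0.7,0.7,0.7,0.7,0.7,0.7,0.7,0.7,0.7]

```text
time: 6.13
tcp_pos: [0.4948, 0.1619, 0.2989]
tool_rot: [0.996, -0.086, 0.004, 0.001]
force: [-0.3, 0.3, 0.1]
gripper_width: 0.0595
```

```bash
cat >> h.py <<'E'
def cloud(mask,d,T,p):
    m=cv2.erode(mask.astype(np.uint8),np.ones((3,3)))>0
    vs,us=np.nonzero(m&(d>0));n=cv2.undistortPoints(np.stack([us,vs],1)[:,None].astype(float),np.array(p['intrinsics']),np.array(p['dist']))[:,0]
    C=np.c_[n,np.ones(len(n))]*d[vs,us][:,None]
    return C@T[:3,:3].T+T[:3,3]
def circ(im,d,T,p,nm,z0,z1):
    H,S,V=[x.astype(int) for x in cv2.split(cv2.cvtColor(im,cv2.COLOR_RGB2HSV))]
    m=((H<8)|(H>172))&(S>150)&(V>80) if nm=='red' else (H>10)&(H<28)&(S>80)&(V>60)
    X=cloud(m,d,T,p);X=X[(X[:,2]>z0)&(X[:,2]<z1)];return X
E
python3 - <<'E'
from h import *
np.set_printoptions(precision=4,suppress=True)
st=read_state();print(st['tcp_pos'],R.from_quat(st['tool_rot']).as_matrix()[:,2])
im,d=read_camera('wrist');T,p=T_cam('wrist',st)
cv2.imwrite('pics/w2.png',cv2.resize(im[40:300,100:420,::-1],(640,520)))
for nm,a,b in [('red',.17,.178),('brass',.176,.184)]:
    X=circ(im,d,T,p,nm,a,b); print(nm,len(X),X.mean(0) if len(X) else 0,cv2.minEnclosingCircle(X[:,:2].astype(np.float32)) if len(X) else 0)
E
```

```text
[0.4948 0.1619 0.2989] [ 0.0071 -0.0023 -1.    ]
red 309 [0.4613 0.1684 0.1732] ((0.4607696235179901, 0.16852691769599915), 0.009138021618127823)
brass 424 [0.5622 0.1514 0.1793] ((0.5621466636657715, 0.15139997005462646), 0.008934235200285912)
```

View pics/w2.png

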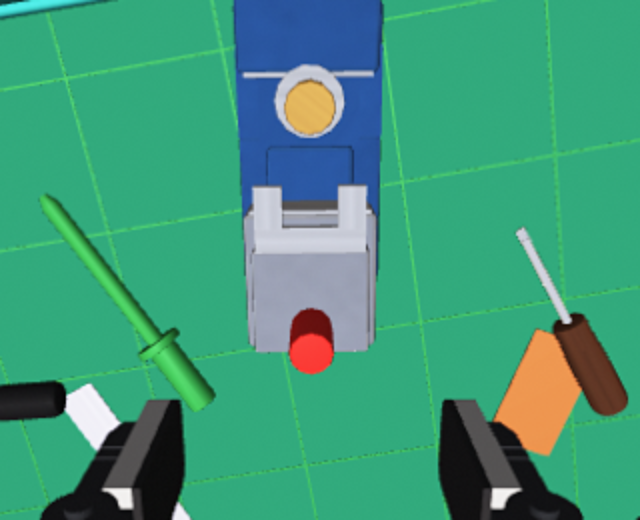

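The jaw is open: its fork at (310,200) is clear of the collar at (310,100), and the plunger still stands.

```bash
python3 -c "
from h import *
print(shift(read_state(),[.5625,.1513,.142],-9.8))"
```

```text
(array([ 68.2,  -1.6, 156.6]), array([ 0.09, -0.33, -0.04]))
```

Emit:
servo_tool:
  translation:
    - [35,-1,0]
    - [68,-1.5,20]
    - [68,-1.5,60]
    - [68,-1.5,100]
    - [68,-1.5,135]
    - [68,-1.5,157]
    - [68,-1.5,157]
    - [68,-1.5,157]
    - [68,-1.5,157]
    - [68,-1.5,157]
  delta_rot:
    - [0,-0.3,0]
    - [0,-0.3,0]
    - [0,-0.3,0]
    - [0,-0.3,0]
    - [0,-0.3,0]
    - [0,-0.3,0]
    - [0,-0.3,0]
    - [0,-0.3,0]
    - [0,-0.3,0]
    - [0,-0.3,0]
  claw: [0.7,0.7,0.7,0.7,0.7,0.7,0.7,0.7,0.7,0.7]

```text
time: 7.02
tcp_pos: [0.5635, 0.1516, 0.1434]
tool_rot: [0.996, -0.086, 0.002, 0.0]
force: [0.5, -0.2, -0.5]
gripper_width: 0.0599
```

```bash
python3 -c "
from h import *
print(shift(read_state(),[.5625,.1513,.142],-9.8))"
```

```text
(array([-1. ,  0.5,  1.3]), array([ 0.04, -0.2 , -0.04]))
```

Emit:
servo_tool:
  translation:
    - [-1,0,0]
    - [-1,0,0]
    - [-1,0,0]
    - [-1,0,0]
    - [-1,0,0]
    - [-1,0,0]
    - [-1,0,0]
    - [-1,0,0]
  delta_rot:
    - [0,-0.2,0]
    - [0,-0.2,0]
    - [0,-0.2,0]
    - [0,-0.2,0]
    - [0,-0.2,0]
    - [0,-0.2,0]
    - [0,-0.2,0]
    - [0,-0.2,0]
  claw: [0,0,0,0,0,0,0,0]
  grip_force: 60

```text
time: 7.68
tcp_pos: [0.5634, 0.1518, 0.1445]
tool_rot: [0.996, -0.086, 0.001, 0.0]
force: [0.0, -0.2, 6.6]
gripper_width: 0.0188
```

Emit:
servo_tool:
  translation:
    - [0,0,-8]
    - [0,0,-25]
    - [0,0,-50]
    - [0,0,-80]
    - [0,0,-110]
    - [0,0,-130]
    - [0,0,-140]
    - [0,0,-140]
    - [0,0,-140]
    - [0,0,-140]
  delta_rot:
    - [0,0,0]
    - [0,0,0]
    - [0,0,0]
    - [0,0,0]
    - [0,0,0]
    - [0,0,0]
    - [0,0,0]
    - [0,0,0]
    - [0,0,0]
    - [0,0,0]
  claw: [0,0,0,0,0,0,0,0,0,0]

```text
time: 8.52
tcp_pos: [0.5618, 0.1517, 0.2826]
tool_rot: [0.996, -0.086, -0.001, 0.001]
force: [-0.5, 0.6, -2.7]
gripper_width: 0.0188
```

```bash
python3 -c "
from h import *
print(shift(read_state(),[.53,-.12,.30],-9.8))"
```

```text
(array([ 15. , 273.1, -17.1]), array([ 0.07,  0.07, -0.04]))
```

Emit:
servo_tool:
  translation:
    - [1,5,-17]
    - [3,25,-17]
    - [4,55,-17]
    - [6,85,-17]
    - [7,120,-17]
    - [9,155,-17]
    - [10,190,-17]
    - [12,220,-17]
    - [14,245,-17]
    - [15,263,-17]
    - [15,273,-17]
    - [15,273,-17]
  delta_rot:
    - [0,0,0]
    - [0,0,0]
    - [0,0,0]
    - [0,0,0]
    - [0,0,0]
    - [0,0,0]
    - [0,0,0]
    - [0,0,0]
    - [0,0,0]
    - [0,0,0]
    - [0,0,0]
    - [0,0,0]
  claw: [0,0,0,0,0,0,0,0,0,0,0,0]

```text
time: 9.52
tcp_pos: [0.5289, -0.1214, 0.2983]
tool_rot: [0.996, -0.087, -0.002, 0.0]
force: [0.0, 1.0, -2.5]
gripper_width: 0.019
```

Emit:
servo_tool:
  translation:
    - [0,0,0]
    - [0,0,0]
    - [0,0,0]
  delta_rot:
    - [0,0,0]
    - [0,0,0]
    - [0,0,0]
  claw: [0,0,0]

```text
time: 9.77
tcp_pos: [0.5288, -0.1201, 0.2978]
tool_rot: [0.996, -0.086, -0.003, 0.0]
force: [1.2, -0.6, -2.9]
gripper_width: 0.0184
```

Run:
```python
from h import *
np.set_printoptions(precision=4,suppress=True)
st=read_state();print(st['tcp_pos'],R.from_quat(st['tool_rot']).as_matrix()[:,2])
im,d=read_camera('wrist');T,p=T_cam('wrist',st)
np.savez('w3.npz',im=im,d=d,T=T)
cv2.imwrite('pics/w3.png',cv2.resize(im[:,:,::-1],(800,600)))
for r in tip_of('bushing_upper','wrist')[:2]+tip_of('plunger_tip','wrist')[:2]:
    v,u=r['at'][0]*384,r['at'][1]*512
    print(round(r['score'],2),round(u),round(v),at_z(T,p,u,v,.118),at_z(T,p,u,v,.158))
X=circ(im,d,T,p,'brass',.115,.122); X=X[X[:,1]<-.15]
print(len(X),cv2.minAreaRect((X[:,:2]*1000).astype(np.float32)),np.median(X[:,2]))
tz=np.load('top0.npz');T2,p2=T_cam('top')
X=circ(tz['im'],tz['d'],T2,p2,'brass',.105,.13);X=X[abs(X[:,1]+.21)<.05]
print('top',len(X),cv2.minAreaRect((X[:,:2]*1000).astype(np.float32)))
```

```text
[ 0.5288 -0.1201  0.2978] [-0.0053  0.0003 -1.    ]
0.56 339 80 [ 0.5902 -0.2081  0.118 ] [ 0.5922 -0.1987  0.158 ]
0.79 257 167 [ 0.522  -0.1195  0.118 ] [ 0.5326 -0.1212  0.158 ]
1269 ((593.21533203125, -208.2994842529297), (35.70684814453125, 34.76560592651367), 83.27627563476562) 0.11721092744302458
top 84 ((594.11328125, -210.15272521972656), (30.490089416503906, 30.346521377563477), 83.31092834472656)
```

View pics/w3.png

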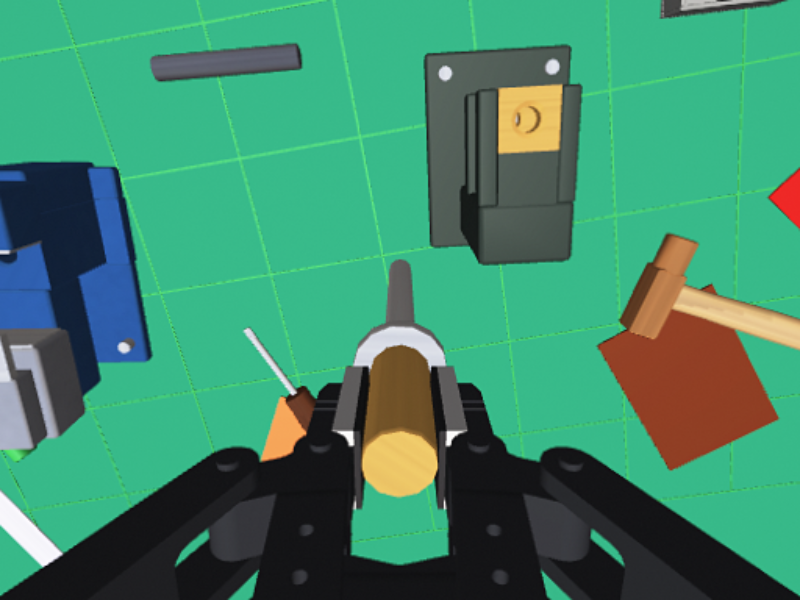

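The picture shows the plunger gripped, with its tip at (400,262) hanging straight; the upper bushing hole is at (527,119). The mouth measures (0.5935, -0.2087). I'll hover with the tip just above it.

```bash
python3 -c "
from h import *
print(shift(read_state(),[.5935,-.2087,.275],-9.8))"
```

```text
(array([78.7, 75.8, 23. ]), array([ 0.06,  0.24, -0.1 ]))
```

Emit:
servo_tool:
  translation:
    - [8,8,0]
    - [22,21,0]
    - [38,37,0]
    - [54,52,0]
    - [68,66,5]
    - [77,74,12]
    - [78.5,76,18]
    - [78.5,76,22]
    - [78.5,76,22]
    - [78.5,76,22]
    - [78.5,76,22]
    - [78.5,76,22]
  delta_rot:
    - [0,0.2,0]
    - [0,0.2,0]
    - [0,0.2,0]
    - [0,0.2,0]
    - [0,0.2,0]
    - [0,0.2,0]
    - [0,0.2,0]
    - [0,0.2,0]
    - [0,0.2,0]
    - [0,0.2,0]
    - [0,0.2,0]
    - [0,0.2,0]
  claw: [0,0,0,0,0,0,0,0,0,0,0,0]

```text
time: 10.92
tcp_pos: [0.5931, -0.2082, 0.2767]
tool_rot: [0.996, -0.086, -0.0, 0.001]
force: [1.1, 0.9, -2.5]
gripper_width: 0.0187
```

Run:
```python
from h import *
np.set_printoptions(precision=4,suppress=True)
st=read_state();print(st['tcp_pos'],R.from_quat(st['tool_rot']).as_matrix()[:,2],shift(st,[.5935,-.2087,.275],-9.8))
im,d=read_camera('wrist');T,p=T_cam('wrist',st)
np.savez('w4.npz',im=im,d=d,T=T)
tip=st['tcp_pos']+R.from_quat(st['tool_rot']).apply([0,0,.1405])
print('tip nominal',tip,'px tip edge',proj(T,p,[tip+[.003,-.0005,0]]),'hole ctr px',proj(T,p,[[.5935,-.2087,.118]]))
X=circ(im,d,T,p,'brass',.112,.121)
print(len(X),X.min(0),X.max(0),cv2.minAreaRect((X[:,:2]*1000).astype(np.float32)),np.median(X[:,2]))
c=im[100:230,180:340,::-1];cv2.imwrite('pics/w4.png',cv2.resize(c,(800,650),interpolation=cv2.INTER_CUBIC)[:600])
```

```text
[ 0.5931 -0.2082  0.2767] [-0.0002 -0.0011 -1.    ] (array([0.5, 0.4, 1.7]), array([ 0.07,  0.  , -0.06]))
tip nominal [ 0.5931 -0.2084  0.1362] px tip edge [[256.0914 168.359 ]] hole ctr px [[256.3235 166.0026]]
1007 [ 0.5747 -0.227   0.112 ] [ 0.6131 -0.1889  0.1197] ((593.7647094726562, -207.9293670654297), (34.996517181396484, 35.51597213745117), 82.43650817871094) 0.11727141290115034
```

View pics/w4.png

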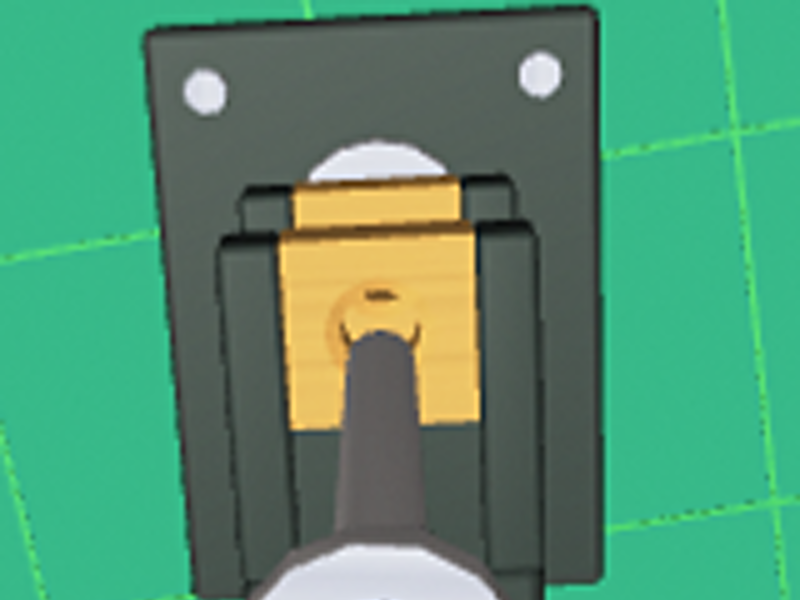

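Tip edge at (379,333) in the crop, hole centre at about (381,330). So the tip sits about 1 mm too far along +x. I'll nudge it and go down slowly.

Emit:
servo_tool:
  translation:
    - [-0.8,0.3,0]
    - [-0.8,0.3,4]
    - [-0.8,0.3,8]
    - [-0.8,0.3,12]
    - [-0.8,0.3,16]
    - [-0.8,0.3,20]
    - [-0.8,0.3,24]
    - [-0.8,0.3,28]
    - [-0.8,0.3,32]
    - [-0.8,0.3,32]
  delta_rot:
    - [0,0,0]
    - [0,0,0]
    - [0,0,0]
    - [0,0,0]
    - [0,0,0]
    - [0,0,0]
    - [0,0,0]
    - [0,0,0]
    - [0,0,0]
    - [0,0,0]
  claw: [0,0,0,0,0,0,0,0,0,0]

```text
time: 11.8
tcp_pos: [0.5919, -0.2083, 0.2435]
tool_rot: [0.996, -0.086, -0.001, 0.0]
force: [0.2, -0.6, -2.1]
gripper_width: 0.0186
```

Emit:
servo_tool:
  translation:
    - [0,0,5]
    - [0,0,10]
    - [0,0,15]
    - [0,0,20]
    - [0,0,25]
    - [0,0,30]
    - [0,0,33]
    - [0,0,33]
  delta_rot:
    - [0,0,0]
    - [0,0,0]
    - [0,0,0]
    - [0,0,0]
    - [0,0,0]
    - [0,0,0]
    - [0,0,0]
    - [0,0,0]
  claw: [0,0,0,0,0,0,0,0]

```text
time: 12.47
tcp_pos: [0.5913, -0.208, 0.2095]
tool_rot: [0.996, -0.086, -0.002, 0.0]
force: [-0.2, 0.3, -2.0]
gripper_width: 0.0189
```

Emit:
servo_tool:
  translation:
    - [0,0,4]
    - [0,0,8]
    - [0,0,11]
    - [0,0,14]
    - [0,0,14]
  delta_rot:
    - [0,0,0]
    - [0,0,0]
    - [0,0,0]
    - [0,0,0]
    - [0,0,0]
  claw: [0,0,0,0,0]

```text
time: 12.88
tcp_pos: [0.5911, -0.208, 0.1948]
tool_rot: [0.996, -0.086, -0.002, -0.0]
force: [0.4, 0.4, -2.4]
gripper_width: 0.0186
```

Emit:
servo_tool:
  translation:
    - [0.3,0,4]
    - [0.6,0,8]
    - [0.8,0,12]
    - [0.8,0,16]
    - [0.8,0,19]
    - [0.8,0,19]
    - [0.8,0,19]
    - [0.8,0,19]
    - [0.8,0,19]
  delta_rot:
    - [0,0,0]
    - [0,-0.1,0]
    - [0,-0.2,0]
    - [0,-0.2,0]
    - [0,-0.2,0]
    - [0,-0.2,0]
    - [0,-0.2,0]
    - [0,-0.2,0]
    - [0,-0.2,0]
  claw: [0,0,0,0,0,0,0,0,0]

```text
time: 13.63
tcp_pos: [0.5918, -0.2081, 0.176]
tool_rot: [0.996, -0.086, -0.003, -0.0]
force: [-0.1, -0.6, -2.1]
gripper_width: 0.0183
```

Run:
```python
from h import *
np.set_printoptions(precision=4,suppress=True)
st=read_state();print(st['tcp_pos'],R.from_quat(st['tool_rot']).as_matrix()[:,2],st['force'],st['joint_vel'])
im,d=read_camera('wrist');T,p=T_cam('wrist',st)
im2,d2=read_camera('scene');T2,p2=T_cam('scene')
tz=[r['at'] for r in tip_of('plunger_tip','scene')[:2]];print(tz,proj(T2,p2,[[.5935,-.2085,.118],[.5935,-.2085,.064],[.5935,-.2085,.035],[.5935,-.2085,.02]]))
a=cv2.resize(im[:,100:420,::-1],(400,480));b=cv2.resize(im2[150:246,140:220,::-1],(400,480),interpolation=cv2.INTER_CUBIC)
cv2.imwrite('pics/f1.png',np.hstack([a,b]))
```

```text
[ 0.5918 -0.2081  0.176 ] [-0.0069  0.001  -1.    ] [-0.1389 -0.635  -2.0606] [-0.0007 -0.0016 -0.001  -0.0011  0.0002  0.0001]
[[0.557, 0.3592], [0.4693, 0.6992]] [[179.4553 200.4809]
 [182.4095 210.9082]
 [183.9065 216.1712]
 [184.6578 218.8073]]
```

View pics/f1.png

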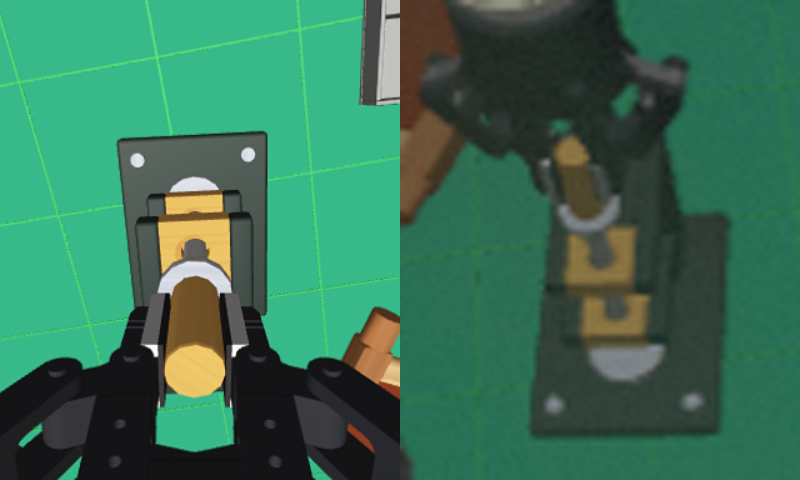

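The plunger passes through both bushings: the shank is visible above the upper one at (600,245) and between the two, entering the lower one at (615,305). The net force is just the plunger's weight, the arm is still, and the computed tip height is about 35 mm. I'm handing in.

```bash
python3 -c "
from cell import *
print(finish_job());s=read_state();print(s['tcp_pos'],s['force'],s['gripper_width'])"
```

```text
the job is handed in; nothing more can be done
None
the job is handed in; nothing more can be done
```

I slid the blue vise's jaw open by about 44 mm by its red knob, then lifted the plunger out by its brass grip. I threaded it through both bushings and handed in at about 13.8 s, still holding it at 60 N.

**Last checks:**
- **Height:** the TCP was at 0.176 m, which puts the tip about 35 mm above the table, midway in the gap. This is computed from the grasp height; the tip itself was hidden under the lower bushing.
- **Load:** the force on the tool was about −2.1 N vertically, which is just the plunger's weight. Sideways it was about 0.6 N, so neither the anvil nor the collar carries it.
- **Fit:** the wrist and scene pictures both show the shank through the upper bushing and entering the lower one.
- **Tilt and motion:** the tool was tilted about 0.007 rad and the joints were at rest.

**Disagreements:**
- The wrist camera put the hanging tip about 1.5 mm further along +x than the nominal TCP axis. That may be a slight lean in the grip of up to about 0.02 rad, and I shifted the tool about 1 mm to compensate.
- The network's estimate of the bushing was about 3 mm off in x from the measured brass square, so I used the square.

The hand-in reports no verdict, and I could not read the state after it. I did not measure the bystanders again after the moves; I kept clear of them and felt no unexpected contact.

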